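Nip up the stop screw of the stapling jig with a flipped hex key

ROBOT

A 6-joint arm with a two-finger parallel gripper is mounted at the origin on a cart in front of the work surface, level with it; the furniture and walls round the work are solid. World frame = base frame: x ahead of the robot, y to its left, z up, the work surface at z = 0. Lengths are in mm, angles in rad, forces in N, time in s.
With the tool pointing down it reaches from about 250 to 800 mm from the base axis. Payload 3.9 kg.
Tool frame: the origin (TCP) lies between the finger pads; the fingertips stand 25 mm ahead of it and the grasp point (between the pads) lies 6 mm ahead of it (env.tcp_to_tips is the distance from the TCP to the fingertips, in mm); z points along the fingers, y is the line along which they close (so a half turn about z gives the same grasp; the last joint's range is limited). The gripper opens to 85 mm and grips with 20 to 120 N. Pads are 22 mm wide; open, the fingers measure 114 mm over their backs; the gripper's body (76 mm by 85 mm) begins 54 mm behind the grasp point. The pads swing forward as they close: fully open they stand 13 mm farther back than shut.
Start: joints at [1.343, 0.26, -0.138, 1.173, 0, 1.571], TCP at [118.559, 511.428, 256.304] pointing down, gripper open.
Joint ranges: [-2.78, 2.78], [-0.83, 1.72], [-1.28, 1.37], [-1.9, 2.12], [-1.57, 1.48], [-3.14, 3.14]. Speed limits (rad/s): [2.57, 2.57, 3.14, 3.14, 3.14, 3.14].

INTERFACE

Orientations are given as a rotation vector (axis times angle).
In Python, from workcell import env gives the robot as it stands.
- The arm moves only by the shell command python3 -m handwheel 'ROWS' [OPENING] [FORCE]. ROWS is JSON, a list of rows, each an object of numbers: "dx", "dy", "dz": the shift along the tool's x, y, z in units of 0.5 m (1.0 is 0.5 m); "yaw": the turn about the tool's z in units of 45 degrees (1.0 is 45 degrees). In form: [{"dx": .., "dy": .., "dz": .., "yaw": ..}, ...]. A call has exactly 10 rows; each row shifts and turns the commanded pose from where the row before left it, along the tool's axes as they then stand; what a row does not reach is not made up. A row lasts 1/12 s, in which the tool goes at most 41.7 mm and 7.16 degrees, less where a joint would pass 70% of its speed; a pose out of reach is approached as far as the arm can. A call with a number of a shift or a turn outside -1 to 1 is refused whole. A call with a gripper value outside its range is refused whole. OPENING is the gripper's target within -1 to 1 (fully open at 1, half-way at 0, shut at -1), set as the call begins (- or left out, the last holds). The fingers move at their own pace and stop on an object; FORCE is the grip in N (left out, the last holds). Time passes only in rows, so rows that do not move let the fingers close, or fill a call up. It gives the time, the measured TCP pose, the force, the opening and the grip force at its end, in the units of the state.
- env.get_state(): the state, without advancing time (a new reading comes with each control period).
- env.get_image(name): name is "side" or "top"; returns (picture, depth): 420x560x3 uint8, red, green, blue; 420x560 float32, mm along the optical axis (not along the pixel's ray), 0 where there is no reading.
- env.calibration(name): a dict with "fx", "fy", "cx", "cy" (pixels), "eye" and "orientation" of the camera in the world. Camera axes: x right, y down, z forward; pixel columns grow to the right and rows downward; lengths in mm; the calibration is good to about 2 mm. A picture is of the moment at which its call begins. calibration takes no time and is no camera call.
- env.sign_off(): hands the job in; it is judged then, once.
The state is a dict: "time": time; "joint_positions": joint angles; "joint_velocities": joint speeds; "joint_torque": joint torques, N m; "tcp_pos": TCP position; "tool_rot": TCP orientation; "force": force on the tool from outside, world axes, zero at the start; "torque": the same for the moment, N m; "opening": finger opening in mm; "grip_force": force on a finger pad.
Only numpy, scipy, OpenCV 4.12 (cv2) and the standard library are available. Lean on these libraries where they do the work, as an engineer would, in place of code of your own. Each camera call takes 0.05 s, during which the arm holds its last target. There are 200 camera calls.

TASK

The sliding paper stop of the stapling jig is set but only finger-tight. Take the hex key out of its wooden stand, flip it over, feel for the hexagon so that its short arm goes all the way down into the stop's cap screw, and pull the long arm round clockwise for leverage until the screw comes up fully tight. Go gently, so that the stop is not shoved off its setting, leave the other things where they lie, and let go with the key left sitting in the screw.

Things in the scene. Friction and masses are not known exactly. Their poses are not given: they have to be found in the camera images.
- hex_key: Dark steel L-shaped hex key, 10 mm across flats, about 0.12 kg. Origin at the bend, where the axes of its arms cross. Long arm along +x (135 mm from origin to tip), short arm along -z (46 mm from origin to tip); flats of both arms face +-y, for pinching (10 mm wide). Starts upright in the stand, long arm down, leaning a little. Gripped 45 degrees between +x and -z it flips without a regrasp.
- short_tip (a point): Middle of the end face of the key's short arm, whose last 1.5 mm are slightly tapered.
- long_tip (a point): Middle of the end face of the key's long arm; at the start it stands on the bottom of the hole in the stand, 36 mm down.
- screw_socket (a point): Mouth of the hexagon socket in the clamp screw (knurled cap head 22 mm across), 52 mm above the worktop. z is the screw axis, up; x along the rail. 17 mm deep, 0.35 mm play a side. The hexagon's angle is not given: the key enters at one long-arm heading in every 60 degrees, +-4 degrees, felt for by pressing lightly (3 to 9 N) and turning. A free key droops 3 to 6 degrees.
- clamp_shoe (a joint): Brass shoe at the back of the stop, driven down by the screw: metres, starts at 0 to 0.00095, 0.0020 when the screw comes up hard (coarse reading: feel for it); fully tight from 0.0019. The screw tightens clockwise from above, with 0.55 to 1.05 rad to go, drags 0.3 to 0.4 N m (2 to 4 N at 95 mm along the long arm), and stays where it is left. Far harder pulls wrench the key out.
- stop_mark (a point): Top of the sliding paper stop under the screw head, on the screw axis, 30 mm above the worktop. The stop is a dark steel block, 36 x 36 mm, on a scaled aluminium rail. Along the rail (the jig's x axis) it is held only by about 8 N of friction. With the key fully in the screw, the long arm's axis is 81 mm above the worktop.
- jig: Stapling jig, fixed to the worktop: grey plate 165 x 105 x 8 mm carrying a blue stapler (149 mm long, top 57 mm above the worktop, at the jig's +y side) and beside it, at the -y side, the rail with the paper stop. Origin under the plate's middle; x along the rail, away from the robot. The key swings freely over the -y side; headings of -60 to -190 degrees suit the arm.
- key_stand: Wooden block, 48 x 48 x 42 mm, fixed in the desk tray (tray walls up to 27 mm high), with a 14.5 mm hole, 36 mm deep, down its middle. Origin under its middle.
- glue_stick: Glue stick standing on the worktop, 26 mm in diameter and 88 mm tall; leave it alone. Origin under its middle.
- highlighter: Yellow highlighter lying in the desk tray, 125 mm long, along y; leave it alone.
- binder_clip_1: Largest black binder clip, in the desk tray, 29 x 32 x 36 mm; leave it alone.

How it is judged:
By the outcome, as a careful person would: the job done as asked, in the order asked, and still so for the second after the job is handed in, with the robot touching nothing.
It also fails if it takes over 70 s, if anything falls off the work surface, if the arm or the gripper's body presses on something with over 40 N, if the wrist force passes 120 N, or if a joint passes its speed limit or range.

## Working session

There is one attempt and no reset: what is moved stays moved. The work goes in short steps, Python scripts to look and compute and a shell command to move; the robot and the scene stay as the last step left them, time stands still between calls to the robot, and variables do not carry over. Pictures are saved under pics/ and viewed, at most 10 in all, crops included, and the job is handed in when it is done.

```bash
mkdir -p pics
cat > h.py <<'E'
import numpy as np, cv2
from scipy.spatial.transform import Rotation as R
from workcell import env
def grab(n):
    im,d=env.get_image(n); np.savez(f'{n}.npz',im=im,d=d); return im,d
def px(n,u,v,z=None):
    "pixel -> world, using depth or known height z"
    c=env.calibration(n); d=np.load(f'{n}.npz')['d']
    o=np.array(c['orientation']); M=o if o.shape==(3,3) else R.from_rotvec(o).as_matrix()
    ray=M@np.array([(u-c['cx'])/c['fx'],(v-c['cy'])/c['fy'],1.]); e=np.array(c['eye'])
    s=d[int(round(v)),int(round(u))] if z is None else (z-e[2])/ray[2]
    return e+s*ray
def proj(n,p):
    c=env.calibration(n); o=np.array(c['orientation']); M=o if o.shape==(3,3) else R.from_rotvec(o).as_matrix()
    q=M.T@(np.array(p)-np.array(c['eye'])); return c['fx']*q[0]/q[2]+c['cx'],c['fy']*q[1]/q[2]+c['cy']
def crop(n,u0,v0,u1,v1,k,name):
    im=np.load(f'{n}.npz')['im'][v0:v1,u0:u1]
    cv2.imwrite('pics/'+name,cv2.resize(im,None,fx=k,fy=k,interpolation=cv2.INTER_CUBIC)[:,:,::-1])
E
python3 - <<'E'
from h import *
for n in('top','side'):
    im,d=grab(n); cv2.imwrite(f'pics/{n}0.png',im[:,:,::-1]); print(env.calibration(n))
print(env.get_state())
E
```

```text
{'fx': 434.0171033541399, 'fy': 434.0171033541399, 'cx': 275.9225288914198, 'cy': 211.4386275696242, 'eye': array([487.95691037,  61.2492725 , 955.01026674]), 'orientation': array([-2.18496609,  2.13156517, -0.16334075])}
{'fx': 522.0658303058547, 'fy': 522.0658303058547, 'cx': 279.5982108555093, 'cy': 206.09156227939118, 'eye': array([ 145.55465966, -655.23301414,  420.1869642 ]), 'orientation': array([-1.87034187,  0.51141244, -0.34709702])}
{'time': 0.1, 'joint_positions': array([ 1.34299214e+00,  2.60599656e-01, -1.39234247e-01,  1.17270885e+00,
        2.50470975e-05,  1.57077983e+00]), 'joint_velocities': array([ 0.00096955,  0.00042712,  0.00322088,  0.00290717,  0.00064317,
       -0.00083163]), 'joint_torque': array([-1.03201201e-03, -4.06508231e+01,  2.54527402e+01,  1.00963769e-02,
       -7.14315706e-05, -4.55635146e-06]), 'tcp_pos': array([118.42968492, 510.88348448, 255.56009574]), 'tool_rot': array([-3.57009519e-01, -3.12101548e+00,  2.72083160e-03]), 'force': array([-0.30717905, -0.95921113,  0.23059716]), 'torque': array([0.03154092, 0.01958932, 0.01455213]), 'grip_force': 0.0, 'opening': 85.5201573576248}
```

View pics/top0.png

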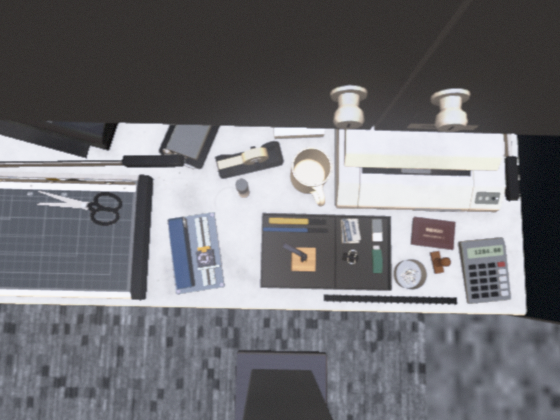

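View pics/side0.png

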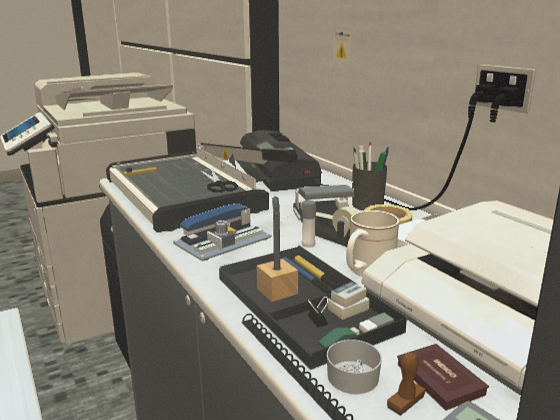

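The top view shows the jig at about (197,251), the stand and key at (303,259), and the glue stick at (242,187). The side view shows the key's bend at about (276,198) and the stand at (277,280).

Run:
```python
from h import *
crop('top',160,170,330,300,4,'t1.png')
crop('side',165,180,325,305,5,'s1.png')
print(proj('top',(0,0,0)),proj('top',(118,511,255)),proj('side',(118,511,255)))
for u,v in((197,251),(303,259),(242,187),(206,257)):print(px('top',u,v))
```

```text
(np.float64(292.3127428634254), np.float64(513.7914340990449)) (np.float64(-44.4309138630349), np.float64(517.4799078667567)) (np.float64(-42.598249061065076), np.float64(109.1030821813528))
[525.37569124 213.4488392   29.9377972 ]
[511.17817634  -3.86337597 127.80740595]
[653.96601536 118.88223174  91.23676324]
[512.53752507 190.4004863   54.11259123]
```

View pics/t1.png

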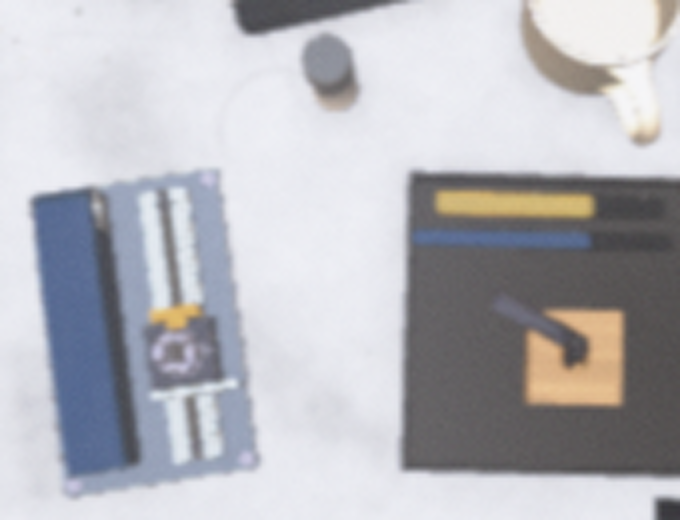

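View pics/s1.png

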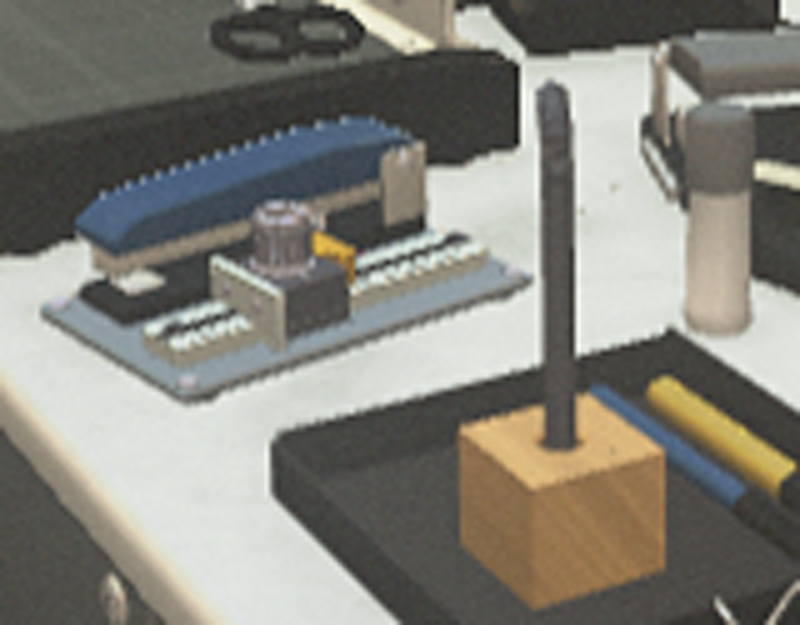

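Run:
```python
from h import *
np.set_printoptions(precision=1,suppress=True)
T=lambda a,b:(160+a/4,170+b/4); S=lambda a,b:(165+a/5,180+b/5)
print('bend top',px('top',*T(573,350),z=144),'tip',px('top',*T(499,302),z=144), 'side bend at that depth')
print('stand top corners',[px('top',*T(*c),z=42)[:2] for c in((527,310),(623,310),(623,405),(527,405))])
print('stand side',[px('side',*S(*c),z=42)[:2] for c in((458,428),(590,392),(665,457),(533,488))], 'hole',px('side',*S(561,440),z=42))
print('socket top',px('top',*T(176,353),z=52),'side',px('side',*S(283,213),z=52))
print('rail',px('top',*T(195,455),z=12),px('top',*T(165,190),z=12))
print('stapler edge',px('top',*T(66,472),z=50),px('top',*T(33,197),z=50))
print('plate',[px('top',*T(*c),z=8)[:2] for c in((218,172),(257,460),(75,492))])
print('glue',px('top',*T(327,62),z=88))
# side: where along ray does the bend top lie
print('side bend z for xy of bend', [px('side',*S(549,88),z=z) for z in (130,140,146,152)])
d=np.load('side.npz')['d']
print('side depth key', [px('side',*S(559,y)) for y in (140,200,260,320,380)], px('side',*S(553,100)))
```

```text
bend top [513.5  -3.  144. ] tip [535.   31.9 144. ] side bend at that depth
stand top corners [array([537. ,  13.4]), array([538.3, -37.1]), array([488.8, -37.6]), array([487.6,  12.5])]
stand side [array([491.1,  14. ]), array([540.7,  14.7]), array([537.1, -37.2]), array([491.7, -33.7])] hole [515.1 -10.3  42. ]
socket top [509.9 194.7  52. ] side [509.4 188.8  52. ]
rail [456.9 188.   12. ] [599.1 210.7  12. ]
stapler edge [448.1 248.4  50. ] [589.2 273.2  50. ]
plate [array([610.3, 182.7]), array([454.9, 155.2]), array([435.8, 251.7])]
glue [657.7 119.7  88. ]
side bend z for xy of bend [array([555.7,  66.4, 130. ]), array([541.6,  41.5, 140. ]), array([533.1,  26.6, 146. ]), array([524.6,  11.7, 152. ])]
side depth key [array([516.1,  -9.1, 143. ]), array([513.4, -13.4, 125.3]), array([513.1, -13.6, 105.6]), array([511.8, -15.6,  86.5]), array([511.6, -15.5,  66. ])] [526.7  13.  147.3]
```

```bash
cat >> h.py <<'E'
def cloud(n):
    c=env.calibration(n); d=np.load(f'{n}.npz')['d']; o=R.from_rotvec(c['orientation'])
    v,u=np.indices(d.shape); P=np.stack([(u-c['cx'])/c['fx']*d,(v-c['cy'])/c['fy']*d,d],-1)
    return o.apply(P.reshape(-1,3)).reshape(d.shape+(3,))+np.array(c['eye'])
E
python3 - <<'E'
from h import *
np.set_printoptions(precision=1,suppress=True)
for n in('top','side'):
    P=cloud(n).reshape(-1,3); m=(abs(P[:,0]-515)<60)&(abs(P[:,1]+5)<60)&(P[:,2]<200)
    Q=P[m&(P[:,2]>125)]
    print(n,len(Q),Q.min(0),Q.max(0)); q=Q[:,:2]-Q[:,:2].mean(0); w=np.linalg.svd(q,full_matrices=False)[2][0]; w*=np.sign(w[1]); t=q@w
    print('mean',Q.mean(0),'heading',np.degrees(np.arctan2(w[1],w[0])),'ends',Q[:,:2].mean(0)+np.outer([t.min(),t.max()],w))
    for a,b in((50,70),(70,90),(90,110),(110,130)):
        S=P[m&(P[:,2]>a)&(P[:,2]<b)&(abs(P[:,0]-515)<20)&(abs(P[:,1]+10)<15)]; print(a,len(S),S.mean(0) if len(S) else '')
P=cloud('top'); print('front edge / wall', [P[v,300] for v in range(278,318,3)])
print('behind stand',[P[v,295] for v in range(224,250,3)])
E
```

```text
top 150 [511.   -8.7 127.8] [541.3  37.2 152.6]
mean [525.8  13.8 147.4] heading 61.7703247879994 ends [[513.5  -9. ]
 [537.7  36. ]]
50 11 [514.6 -12.5  54.3]
70 2 [510.7  -8.1  75.1]
90 3 [511.3  -6.  100.3]
110 3 [512.1  -2.8 116.9]
side 156 [508.6 -14.2 125.2] [537.   34.3 147.8]
mean [518.4  -1.2 139.4] heading 63.4731501186192 ends [[512.1 -14. ]
 [535.4  32.8]]
50 72 [511.7 -14.3  59.4]
70 77 [512.1 -13.4  80.2]
90 82 [512.3 -12.3  99.7]
110 88 [513.2 -11.5 119.7]
front edge / wall [array([473.5,  -7.8,   3.5]), array([467.1,  -7.9,   3.5]), array([460.7,  -8. ,   3.5]), array([454.9,  -6.7,  22. ]), array([447.7,  -8.5,  -0.4]), array([441.4,  -8.3,   2.4]), array([435. ,  -8.6,   0.7]), array([428.4,  -8.9,  -1.9]), array([421.9,  -9.1,  -3.6]), array([415.9,  -8.8,   1.2]), array([409.3,  -9.2,  -1.7]), array([ 322.8,  -75.8, -905. ]), array([ 309.8,  -76.6, -912.1]), array([ 297.7,  -76.6, -910.1])]
behind stand [array([590.9,   5.2,   4.2]), array([584.2,   5.2,   5.3]), array([576.6,   5.7,  15.6]), array([570.9,   5. ,   5.6]), array([564.4,   4.8,   5.2]), array([557.8,   4.6,   4.3]), array([551.1,   4.6,   6.4]), array([544.8,   4.3,   2.7]), array([530.7,  12.8, 146.3])]
```

```bash
cat >> h.py <<'E'
def st():
    s=env.get_state(); M=R.from_rotvec(s['tool_rot']).as_matrix(); y=np.degrees(np.arctan2(M[1,1],M[0,1]))
    print('t%.2f tcp %s yhead %.1f tilt %.1f F %s T %s open %.1f grip %.1f'%(s['time'],np.round(s['tcp_pos'],1),y,np.degrees(np.arccos(-M[2,2])),np.round(s['force'],1),np.round(s['torque'],2),s['opening'],s['grip_force'])); return s,M,y
def go(x,y,z,yh=None):
    "total tool-axis shift (units of 0.5 m) and yaw (units 45 deg) to a TCP target; shift in present axes and in axes after yaw"
    s,M,h=st(); d=(np.array([x,y,z])-s['tcp_pos'])/500; print('now-axes',np.round(M.T@d,4),'j',np.round(s['joint_positions'],2))
    if yh is not None:
        t=(h-yh+180)%360-180; N=M@R.from_euler('z',t,degrees=True).as_matrix(); print('yaw %.3f'%(t/45),'after-yaw axes',np.round(N.T@d,4))
E
python3 -m handwheel '[{"dx":-0.0503,"dy":-0.0414},{"dx":-0.0503,"dy":-0.0414},{"dx":-0.0503,"dy":-0.0414},{"dx":-0.0503,"dy":-0.0414},{"dx":-0.0503,"dy":-0.0414},{"dx":-0.0503,"dy":-0.0414},{"dx":-0.0503,"dy":-0.0414},{"dx":-0.0503,"dy":-0.0414},{"dx":-0.0503,"dy":-0.0414},{"dx":-0.0503,"dy":-0.0414}]' 1
python3 -m handwheel '[{"dx":-0.0503,"dy":-0.0414},{"dx":-0.0503,"dy":-0.0414},{"dx":-0.0503,"dy":-0.0414},{"dx":-0.0503,"dy":-0.0414},{"dx":-0.0503,"dy":-0.0414},{"dx":-0.0503,"dy":-0.0414},{"dx":-0.0503,"dy":-0.0414},{"dx":-0.0503,"dy":-0.0414},{"dx":-0.0503,"dy":-0.0414},{"dx":-0.0503,"dy":-0.0414}]'
python3 -m handwheel '[{"yaw":0.155},{"yaw":0.155},{"yaw":0.155},{"yaw":0.155},{"yaw":0.155},{"yaw":0.155},{"yaw":0.155},{"yaw":0.155},{"yaw":0.155},{"yaw":0.155}]'
python3 -c "
from h import *
go(515,-6,148,-28)"
```

```text
t0.10 tcp [118.4 510.9 255.6] yhead 76.9 tilt 0.1 F [-0.3 -1.   0.2] T [0.03 0.02 0.01] open 85.5 grip 0.0
now-axes [-1.0061 -0.8276  0.2165] j [ 1.34  0.26 -0.14  1.17  0.    1.57]
yaw 2.332 after-yaw axes [-0.54    1.1855  0.2165]invalid input
invalid input
invalid input
```

```bash
python3 -m handwheel '[{"dx":-0.0503,"dy":-0.0414,"dz":0,"yaw":0},{"dx":-0.0503,"dy":-0.0414,"dz":0,"yaw":0},{"dx":-0.0503,"dy":-0.0414,"dz":0,"yaw":0},{"dx":-0.0503,"dy":-0.0414,"dz":0,"yaw":0},{"dx":-0.0503,"dy":-0.0414,"dz":0,"yaw":0},{"dx":-0.0503,"dy":-0.0414,"dz":0,"yaw":0},{"dx":-0.0503,"dy":-0.0414,"dz":0,"yaw":0},{"dx":-0.0503,"dy":-0.0414,"dz":0,"yaw":0},{"dx":-0.0503,"dy":-0.0414,"dz":0,"yaw":0},{"dx":-0.0503,"dy":-0.0414,"dz":0,"yaw":0}]' 1
python3 -c "
from h import *
go(515,-6,148,-28)"
```

```text
time: 0.93
tcp_pos: [317.2, 251.4, 256.1]
tool_rot: [-0.357, -3.121, 0.001]
force: [1.1, 0.9, -0.6]
opening: 85.2
grip_force: 0.0
t0.93 tcp [317.2 251.4 256.1] yhead 77.0 tilt 0.0 F [ 1.1  0.9 -0.6] T [ 0.04 -0.04 -0.06] open 85.2 grip 0.0
now-axes [-0.5016 -0.4122  0.2162] j [ 0.67  0.05 -0.39  1.12 -0.    0.9 ]
yaw 2.333 after-yaw axes [-0.2687  0.591   0.2162]
```

```bash
python3 -m handwheel '[{"dx":-0.0503,"dy":-0.0414,"dz":0,"yaw":0},{"dx":-0.0503,"dy":-0.0414,"dz":0,"yaw":0},{"dx":-0.0503,"dy":-0.0414,"dz":0,"yaw":0},{"dx":-0.0503,"dy":-0.0414,"dz":0,"yaw":0},{"dx":-0.0503,"dy":-0.0414,"dz":0,"yaw":0},{"dx":-0.0503,"dy":-0.0414,"dz":0,"yaw":0},{"dx":-0.0503,"dy":-0.0414,"dz":0,"yaw":0},{"dx":-0.0503,"dy":-0.0414,"dz":0,"yaw":0},{"dx":-0.0503,"dy":-0.0414,"dz":0,"yaw":0},{"dx":-0.0503,"dy":-0.0414,"dz":0,"yaw":0}]'
python3 -m handwheel '[{"dx":0,"dy":0,"dz":0,"yaw":0.155},{"dx":0,"dy":0,"dz":0,"yaw":0.155},{"dx":0,"dy":0,"dz":0,"yaw":0.155},{"dx":0,"dy":0,"dz":0,"yaw":0.155},{"dx":0,"dy":0,"dz":0,"yaw":0.155},{"dx":0,"dy":0,"dz":0,"yaw":0.155},{"dx":0,"dy":0,"dz":0,"yaw":0.155},{"dx":0,"dy":0,"dz":0,"yaw":0.155},{"dx":0,"dy":0,"dz":0,"yaw":0.155},{"dx":0,"dy":0,"dz":0,"yaw":0.155}]'
python3 -m handwheel '[{"dx":0,"dy":0,"dz":0,"yaw":0.155},{"dx":0,"dy":0,"dz":0,"yaw":0.155},{"dx":0,"dy":0,"dz":0,"yaw":0.155},{"dx":0,"dy":0,"dz":0,"yaw":0.155},{"dx":0,"dy":0,"dz":0,"yaw":0.155},{"dx":0,"dy":0,"dz":0.03,"yaw":0},{"dx":0,"dy":0,"dz":0.03,"yaw":0},{"dx":0,"dy":0,"dz":0.03,"yaw":0},{"dx":0,"dy":0,"dz":0,"yaw":0},{"dx":0,"dy":0,"dz":0,"yaw":0}]'
python3 -c "
from h import *
go(515,-6,148,-28)"
```

```text
time: 1.77
tcp_pos: [515.5, -7.0, 255.9]
tool_rot: [-0.357, -3.12, -0.0]
force: [0.4, -1.1, 0.1]
opening: 85.1
grip_force: 0.0
time: 2.6
tcp_pos: [514.7, -5.5, 255.8]
tool_rot: [-2.084, -2.35, 0.001]
force: [-0.6, 0.2, -0.3]
opening: 85.5
grip_force: 0.0
time: 3.43
tcp_pos: [514.0, -5.5, 210.5]
tool_rot: [-2.687, -1.625, 0.004]
force: [-0.2, 0.5, 0.4]
opening: 85.4
grip_force: 0.0
t3.43 tcp [514.   -5.5 210.5] yhead -27.7 tilt 0.2 F [-0.2  0.5  0.4] T [-0.01 -0.02  0.04] open 85.4 grip 0.0
now-axes [1.000e-04 2.500e-03 1.249e-01] j [-0.01  0.27 -0.25  1.06 -0.    2.04]
yaw 0.007 after-yaw axes [1.000e-04 2.500e-03 1.249e-01]
```

```bash
python3 -m handwheel '[{"dx":0,"dy":0.0025,"dz":0.025,"yaw":0},{"dx":0,"dy":0,"dz":0.025,"yaw":0},{"dx":0,"dy":0,"dz":0.025,"yaw":0},{"dx":0,"dy":0,"dz":0.025,"yaw":0},{"dx":0,"dy":0,"dz":0.025,"yaw":0},{"dx":0,"dy":0,"dz":0,"yaw":0},{"dx":0,"dy":0,"dz":0,"yaw":0},{"dx":0,"dy":0,"dz":0,"yaw":0},{"dx":0,"dy":0,"dz":0,"yaw":0},{"dx":0,"dy":0,"dz":0,"yaw":0}]' -0.5 40
python3 -m handwheel '[{"dx":0,"dy":0,"dz":0,"yaw":0},{"dx":0,"dy":0,"dz":0,"yaw":0},{"dx":0,"dy":0,"dz":0,"yaw":0},{"dx":0,"dy":0,"dz":0,"yaw":0},{"dx":0,"dy":0,"dz":0,"yaw":0},{"dx":0,"dy":0,"dz":0,"yaw":0},{"dx":0,"dy":0,"dz":0,"yaw":0},{"dx":0,"dy":0,"dz":0,"yaw":0},{"dx":0,"dy":0,"dz":0,"yaw":0},{"dx":0,"dy":0,"dz":0,"yaw":0}]' -1 40
python3 -c "
from h import *
st(); grab('side'); crop('side',225,160,325,260,5,'s2.png')"
```

```text
time: 4.27
tcp_pos: [517.0, -6.0, 149.9]
tool_rot: [2.687, 1.625, 0.003]
force: [0.4, 0.1, -0.5]
opening: 21.6
grip_force: 0.0
time: 5.1
tcp_pos: [516.8, -6.0, 149.5]
tool_rot: [2.688, 1.625, 0.002]
force: [0.4, 0.4, 5.5]
opening: 8.7
grip_force: 41.5
t5.10 tcp [516.8  -6.  149.5] yhead -27.7 tilt 0.1 F [0.4 0.4 5.5] T [ 0.1   0.1  -0.04] open 8.7 grip 41.5
```

View pics/s2.png

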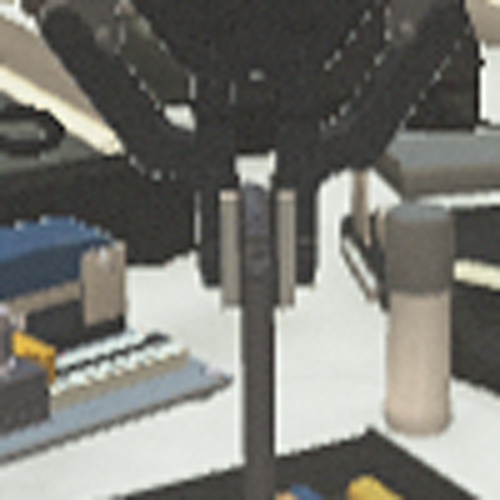

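```bash
python3 -m handwheel '[{"dx":0,"dy":0,"dz":-0.01,"yaw":0},{"dx":0,"dy":0,"dz":-0.02,"yaw":0},{"dx":0,"dy":0,"dz":-0.02,"yaw":0},{"dx":0,"dy":0,"dz":-0.02,"yaw":0},{"dx":0,"dy":0,"dz":-0.02,"yaw":0},{"dx":0,"dy":0,"dz":-0.02,"yaw":0},{"dx":0,"dy":0,"dz":0,"yaw":-0.1},{"dx":0,"dy":0,"dz":0,"yaw":-0.155},{"dx":0,"dy":0,"dz":0,"yaw":-0.155},{"dx":0,"dy":0,"dz":0,"yaw":-0.155}]'
python3 -m handwheel '[{"dx":0,"dy":0,"dz":0,"yaw":-0.155},{"dx":0,"dy":0,"dz":0,"yaw":-0.155},{"dx":0,"dy":0,"dz":0,"yaw":-0.155},{"dx":0,"dy":0,"dz":0,"yaw":-0.155},{"dx":0,"dy":0,"dz":0,"yaw":-0.155},{"dx":0,"dy":0,"dz":0,"yaw":-0.155},{"dx":0,"dy":0,"dz":0,"yaw":-0.155},{"dx":0,"dy":0,"dz":0,"yaw":-0.155},{"dx":0,"dy":0,"dz":0,"yaw":-0.155},{"dx":0,"dy":0,"dz":0,"yaw":-0.155}]'
python3 -m handwheel '[{"dx":0,"dy":0,"dz":0,"yaw":-0.155},{"dx":0,"dy":0,"dz":0,"yaw":-0.155},{"dx":0,"dy":0,"dz":0,"yaw":-0.155},{"dx":0,"dy":0,"dz":0,"yaw":-0.04},{"dx":0,"dy":0,"dz":0,"yaw":0},{"dx":0,"dy":0,"dz":0,"yaw":0},{"dx":0,"dy":0,"dz":0,"yaw":0},{"dx":0,"dy":0,"dz":0,"yaw":0},{"dx":0,"dy":0,"dz":0,"yaw":0},{"dx":0,"dy":0,"dz":0,"yaw":0}]'
python3 -c "
from h import *
go(550,-12,180,90)"
```

```text
time: 5.98
tcp_pos: [516.2, -6.0, 204.7]
tool_rot: [2.258, 2.184, 0.001]
force: [-0.5, 0.2, -1.2]
opening: 8.8
grip_force: 40.7
time: 6.82
tcp_pos: [516.2, -6.0, 204.6]
tool_rot: [0.604, 3.083, 0.0]
force: [0.4, -0.6, -0.8]
opening: 8.7
grip_force: 40.7
time: 7.65
tcp_pos: [516.1, -6.0, 203.8]
tool_rot: [0.006, -3.141, 0.0]
force: [0.4, -0.1, -1.8]
opening: 8.6
grip_force: 40.7
t7.65 tcp [516.1  -6.  203.8] yhead 90.2 tilt 0.0 F [ 0.4 -0.1 -1.8] T [-0.03 -0.08 -0.  ] open 8.6 grip 40.7
now-axes [-0.0677 -0.0122  0.0476] j [-0.01  0.27 -0.26  1.04 -0.   -0.02]
yaw 0.005 after-yaw axes [-0.0678 -0.0119  0.0476]
```

```bash
python3 -m handwheel '[{"dx":-0.025,"dy":-0.006,"dz":0,"yaw":0},{"dx":-0.025,"dy":-0.006,"dz":0,"yaw":0},{"dx":-0.025,"dy":0,"dz":0,"yaw":0},{"dx":0,"dy":0,"dz":0,"yaw":0},{"dx":0,"dy":0,"dz":0.02,"yaw":0},{"dx":0,"dy":0,"dz":0.02,"yaw":0},{"dx":0,"dy":0,"dz":0.02,"yaw":0},{"dx":0,"dy":0,"dz":0.016,"yaw":0},{"dx":0,"dy":0,"dz":0,"yaw":0},{"dx":0,"dy":0,"dz":0,"yaw":0}]' - 25
python3 -c "
from h import *
go(513.8,-12,159,90); grab('side'); crop('side',225,150,345,300,4,'s3.png')"
```

```text
time: 8.48
tcp_pos: [552.5, -11.8, 164.8]
tool_rot: [0.006, -3.139, -0.0]
force: [-0.6, -0.0, -1.1]
opening: 8.7
grip_force: 40.7
t8.48 tcp [552.5 -11.8 164.8] yhead 90.2 tilt 0.1 F [-0.6 -0.  -1.1] T [ 0.02 -0.01  0.02] open 8.7 grip 40.7
now-axes [ 0.0774 -0.      0.0118] j [-0.02  0.36 -0.24  0.97 -0.   -0.03]
yaw 0.005 after-yaw axes [ 0.0774 -0.0003  0.0118]
```

View pics/s3.png

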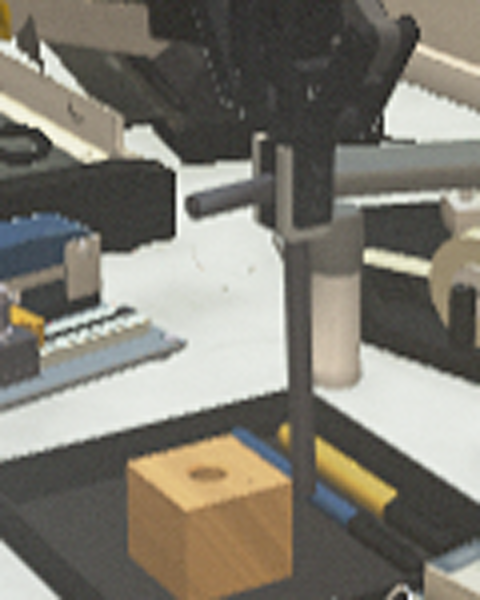

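```bash
python3 -m handwheel '[{"dx":0.026,"dy":0,"dz":0.0042,"yaw":0},{"dx":0.026,"dy":0,"dz":0.0042,"yaw":0},{"dx":0.026,"dy":0,"dz":0.0042,"yaw":0},{"dx":0.0275,"dy":0,"dz":0.01,"yaw":0},{"dx":0.0275,"dy":0,"dz":0.01,"yaw":0},{"dx":0.024,"dy":0,"dz":0.0168,"yaw":0},{"dx":0.024,"dy":0,"dz":0.0168,"yaw":0},{"dx":0,"dy":0,"dz":0,"yaw":0},{"dx":0,"dy":0,"dz":0,"yaw":0},{"dx":0,"dy":0,"dz":0,"yaw":0}]' -1 25
python3 -c "
from h import *
go(426,-12,58,90); grab('side'); crop('side',205,150,325,300,4,'s4.png')"
```

```text
time: 9.37
tcp_pos: [464.5, -12.3, 133.7]
tool_rot: [-0.006, 3.139, -0.0]
force: [0.0, 0.5, 1.0]
opening: 8.9
grip_force: 41.7
t9.37 tcp [464.5 -12.3 133.7] yhead 90.2 tilt 0.1 F [0.  0.5 1. ] T [ 0.05 -0.32 -0.02] open 8.9 grip 41.7
now-axes [0.0773 0.0009 0.1513] j [-0.03  0.25 -0.5   0.82 -0.   -0.03]
yaw 0.005 after-yaw axes [0.0773 0.0006 0.1513]
```

View pics/s4.png

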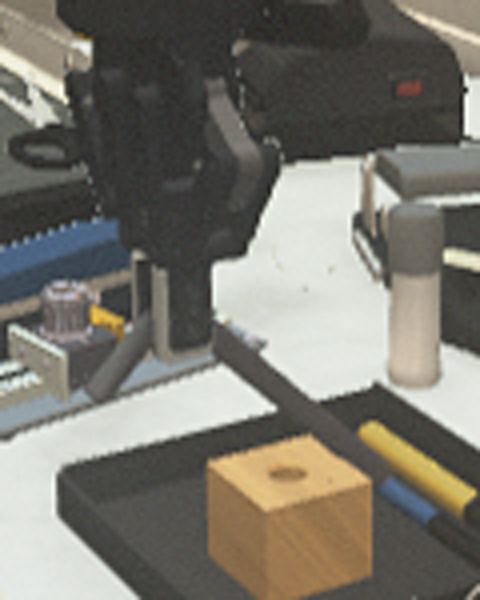

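```bash
python3 -m handwheel '[{"dx":0.021,"dy":0,"dz":0.0244,"yaw":0},{"dx":0.021,"dy":0,"dz":0.0244,"yaw":0},{"dx":0.0125,"dy":0,"dz":0.0265,"yaw":0},{"dx":0.0125,"dy":0,"dz":0.0265,"yaw":0},{"dx":0.005,"dy":0,"dz":0.0248,"yaw":0},{"dx":0.005,"dy":0,"dz":0.0248,"yaw":0},{"dx":0,"dy":0,"dz":0,"yaw":0},{"dx":0,"dy":0,"dz":0,"yaw":0},{"dx":0,"dy":0,"dz":0,"yaw":0},{"dx":0,"dy":0,"dz":0,"yaw":0}]' -1 25
python3 - <<'E'
from h import *
np.set_printoptions(precision=1,suppress=True)
st(); grab('side'); P=cloud('side')
im=np.load('side.npz')['im']
Q=P.reshape(-1,3); m=(Q[:,0]>490)&(Q[:,0]<565)&(abs(Q[:,1]+12)<14)&(Q[:,2]>44)&(Q[:,2]<90)
Q=Q[m]; print(len(Q))
for a in range(445,570,15):
    S=P.reshape(-1,3); S=S[(abs(S[:,0]-a)<7)&(abs(S[:,1]+13)<14)&(S[:,2]>44)&(S[:,2]<75)]
    if len(S): print(a,len(S),S.min(0),S.max(0))
S=P.reshape(-1,3); S=S[(abs(S[:,0]-425)<20)&(abs(S[:,1]+13)<12)&(S[:,2]>-3)&(S[:,2]<25)]; print('short',len(S),S.min(0) if len(S) else '',S.max(0) if len(S) else '')
crop('side',205,150,325,300,4,'s5.png')
E
```

```text
time: 10.25
tcp_pos: [424.7, -12.4, 57.3]
tool_rot: [0.006, -3.141, 0.0]
force: [0.7, 0.3, 0.8]
opening: 8.8
grip_force: 41.9
t10.25 tcp [424.7 -12.4  57.3] yhead 90.2 tilt 0.0 F [0.7 0.3 0.8] T [-0.  -0.2 -0. ] open 8.8 grip 41.9
281
445 57 [438.1 -19.8  46.7] [451.7 -11.6  56.3]
460 54 [453.4 -20.1  46.7] [466.7 -12.   57. ]
475 51 [468.1 -18.8  47.3] [480.8 -12.7  56.2]
490 64 [483.2 -25.7  44. ] [497.  -10.8  56.2]
505 59 [498.6 -26.   44. ] [511.6 -11.3  56.2]
520 60 [513.4 -24.   44.2] [526.6 -12.6  56. ]
535 59 [528.1 -25.8  44.1] [542.  -11.1  55.9]
550 50 [543.2 -18.6  45.8] [557.  -11.9  55.9]
565 1 [558.  -16.   51.2] [558.  -16.   51.2]
short 266 [407.8 -25.   -2.9] [444.8  -1.1  24.8]
```

View pics/s5.png

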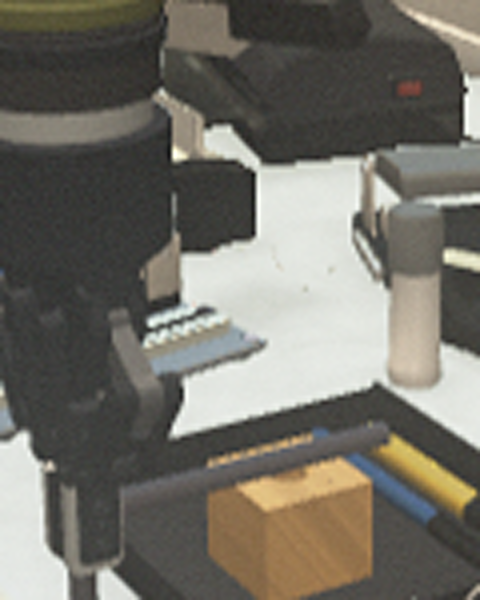

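The long arm lies level across the stand (long tip at about (302,259) in the full frame), so the flip is done. Next I check the camera bias against the held key and measure the screw cap.

Run:
```python
from h import *
np.set_printoptions(precision=2,suppress=True)
grab('top')
for n in('top','side'):
    P=cloud(n); d=np.load(n+'.npz')['d']
    m=(P[...,2]>43)&(P[...,2]<62)&(P[...,0]>445)&(P[...,0]<484)&(abs(P[...,1]+12)<15)
    vs,us=np.nonzero(m); A=np.array([px(n,u,v,z=50.7) for u,v in zip(us,vs)])
    # silhouette middle: mean over the mask at axis height
    b=[]
    for c in range(445,484,6):
        S=A[(A[:,0]>=c)&(A[:,0]<c+6)]; 
        if len(S): b.append((S[:,1].min()+S[:,1].max())/2)
    print(n,'arm y',np.mean(b),len(A),'tip x', A[:,0].max())
    m=(P[...,2]>43)&(P[...,2]<62)&(P[...,0]>535)&(P[...,0]<575)&(abs(P[...,1]+12)<15)
    vs,us=np.nonzero(m); print('  long tip x',max(px(n,u,v,z=50.7)[0] for u,v in zip(us,vs)))
    D=np.load(n+'.npz')
    m=(abs(P[...,2]-52)<4)&(np.hypot(P[...,0]-510,P[...,1]-192)<18)
    vs,us=np.nonzero(m); C=np.array([px(n,u,v,z=52) for u,v in zip(us,vs)])
    print(n,'cap',len(C),C.mean(0),(C.min(0)+C.max(0))/2,np.ptp(C,0), 'z',np.median(P[m][:,2]))
```

```text
top arm y -10.556265779475986 59 tip x 482.64322187460175
  long tip x 559.0835379529526
top cap 68 [510.92 196.44  52.  ] [510.46 196.79  52.  ] [20.61 20.96  0.  ] z 52.56348665072346
side arm y -13.831879779997369 155 tip x 488.3523477243544
  long tip x 559.7519832455563<stdin>:19: RuntimeWarning: Mean of empty slice.
  ret = ret.dtype.type(ret / rcount)
Traceback (most recent call last):
ValueError: zero-size array to reduction operation minimum which has no identity
```

```bash
python3 -m handwheel '[{"dx":0,"dy":0,"dz":-0.03,"yaw":0},{"dx":0,"dy":0,"dz":-0.04,"yaw":0},{"dx":0,"dy":0,"dz":-0.05,"yaw":0},{"dx":0,"dy":0,"dz":-0.04,"yaw":0},{"dx":0,"dy":0,"dz":0,"yaw":0.122},{"dx":0,"dy":0,"dz":0,"yaw":0.15},{"dx":0,"dy":0,"dz":0,"yaw":0.15},{"dx":0,"dy":0,"dz":0,"yaw":0.15},{"dx":0,"dy":0,"dz":0,"yaw":0.15},{"dx":0,"dy":0,"dz":0,"yaw":0.15}]' -1 40
python3 -m handwheel '[{"dx":0,"dy":0,"dz":0,"yaw":0.15},{"dx":0,"dy":0,"dz":0,"yaw":0.15},{"dx":0,"dy":0,"dz":0,"yaw":0.15},{"dx":0,"dy":0,"dz":0,"yaw":0},{"dx":0,"dy":0,"dz":0,"yaw":0},{"dx":0,"dy":0,"dz":0,"yaw":0},{"dx":0,"dy":0,"dz":0,"yaw":0},{"dx":0,"dy":0,"dz":0,"yaw":0},{"dx":0,"dy":0,"dz":0,"yaw":0},{"dx":0,"dy":0,"dz":0,"yaw":0}]'
python3 -c "
from h import *
go(510,192,125,35)"
```

```text
time: 11.18
tcp_pos: [423.4, -12.4, 136.7]
tool_rot: [-1.057, -2.956, 0.001]
force: [-0.1, 0.4, -0.9]
opening: 8.7
grip_force: 41.6
time: 12.02
tcp_pos: [424.7, -12.4, 137.0]
tool_rot: [-1.553, -2.731, 0.0]
force: [-1.0, 0.3, -1.6]
opening: 9.1
grip_force: 41.6
t12.02 tcp [424.7 -12.4 137. ] yhead 30.8 tilt 0.0 F [-1.   0.3 -1.6] T [ 0.02 -0.01 -0.  ] open 9.1 grip 41.6
now-axes [0.264  0.3557 0.024 ] j [-0.03  0.18 -0.58  0.81 -0.    1.  ]
yaw -0.094 after-yaw axes [0.237  0.3743 0.024 ]
```

```bash
python3 -m handwheel '[{"dx":0.03,"dy":0.04,"dz":0,"yaw":0},{"dx":0.04,"dy":0.053,"dz":0,"yaw":0},{"dx":0.04,"dy":0.053,"dz":0,"yaw":0},{"dx":0.04,"dy":0.053,"dz":0,"yaw":0},{"dx":0.04,"dy":0.053,"dz":0,"yaw":0},{"dx":0.04,"dy":0.053,"dz":0,"yaw":0},{"dx":0.034,"dy":0.05,"dz":0,"yaw":0},{"dx":0,"dy":0,"dz":0.02,"yaw":0},{"dx":0,"dy":0,"dz":0.024,"yaw":0},{"dx":0,"dy":0,"dz":0,"yaw":0}]'
python3 -c "
from h import *
go(510.8,191.6,112)
a,_=grab('side'); b,_=grab('top')
u,v=map(int,proj('side',(510,192,60))); p=a[v-45:v+30,u-40:u+60]
u2,v2=map(int,proj('top',(510,192,60))); q=b[v2-37:v2+38,u2-30:u2+70]
o=np.vstack([cv2.resize(x,None,fx=4 if 0 else 4,fy=4,interpolation=cv2.INTER_CUBIC) for x in (p,q)]); print(u,v,u2,v2,o.shape)
cv2.imwrite('pics/c1.png',o[:,:,::-1])"
```

```text
time: 12.85
tcp_pos: [508.2, 191.6, 112.7]
tool_rot: [-1.55, -2.729, 0.005]
force: [-0.7, 0.1, -1.0]
opening: 8.7
grip_force: 41.6
t12.85 tcp [508.2 191.6 112.7] yhead 30.8 tilt 0.3 F [-0.7  0.1 -1. ] T [0.02 0.09 0.04] open 8.7 grip 41.6
now-axes [-0.0027  0.0045  0.0013] j [ 0.36  0.39 -0.34  0.84 -0.    1.39]
220 218 204 258 (600, 400, 3)
```

View pics/c1.png

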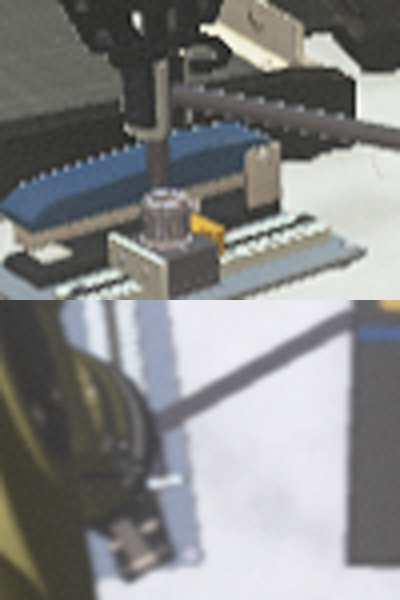

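```bash
cat > m.py <<'E'
from h import *
np.set_printoptions(precision=2,suppress=True)
s,M,yh=st(); tc=s['tcp_pos']; f=np.array([np.cos(np.radians(yh-90)),np.sin(np.radians(yh-90))]); g=np.array([-f[1],f[0]]); za=tc[2]-6.3
for n in('top','side'):
    P=cloud(n); r=P[...,:2]-tc[:2]; t=r@f; w=r@g
    m=(abs(P[...,2]-za)<14)&(t>40)&(t<150)&(abs(w)<15)
    vs,us=np.nonzero(m); A=np.array([px(n,u,v,z=za)[:2] for u,v in zip(us,vs)])-tc[:2]; t=A@f; w=A@g
    k=np.polyfit(t,w,1); print(n,len(A),'arm lateral at bend %.2f slope deg %.2f mean lat %.2f; along end %.2f -> bend along %.2f'%(k[1],np.degrees(np.arctan(k[0])),w.mean(),t.max(),t.max()-135), 'top z near/far',[np.percentile(P[m][abs(t-c)<15][:,2],80) if (abs(t-c)<15).any() else 0 for c in (70,100,125)])
    c=env.calibration(n); Mx=R.from_rotvec(c['orientation']).as_matrix(); print(' right',Mx[:,0],' px of nominal tip',proj(n,(tc[0],tc[1],tc[2]-52.3)))
P=cloud('side'); 
d=np.load('side.npz')['d']; im=np.load('side.npz')['im'].astype(int).sum(2)
for v in list(range(207,221,2))+list(range(221,238,2)): print(v,im[v,208:236], )
print(d[212,208:236].astype(int)); print(d[228,208:236].astype(int))
E
python3 m.py
```

```text
t12.95 tcp [508.9 191.2 114.4] yhead 30.7 tilt 0.1 F [ 0.7 -0.4 -1. ] T [ 0.03  0.01 -0.05] open 8.8 grip 41.6
top 257 arm lateral at bend 0.61 slope deg -0.16 mean lat 0.37; along end 131.85 -> bend along -3.15 top z near/far [np.float64(113.44888929000498), np.float64(113.33389536470834), np.float64(112.42860080309222)]
 right [ 0.02 -1.    0.02]  px of nominal tip (np.float64(204.95505406530836), np.float64(258.6655845673762))
side 287 arm lateral at bend -3.59 slope deg -4.29 mean lat -10.54; along end 144.67 -> bend along 9.67 top z near/far [np.float64(109.07037174664741), np.float64(108.606650198519), np.float64(107.95473639902184)]
 right [ 0.86 -0.5  -0.01]  px of nominal tip (np.float64(220.56165876776225), np.float64(217.27169621079264))
207 [146 156 145 143 144 141 367 371 379 345 350 362 335 227 306 317 310 305
 314 316 312 322 318 314 316 323 312 308]
209 [167 142 126 344 236 228 436 326 266 226 235 233 218 212 278 323 328 311
 317 315 335 328 312 296 281 295 277 259]
211 [432 336 317 317 315 319 316 310 265 245 241 227 223 204 276 308 306 297
 282 269 248 238 206 215 2
[... 1148 characters left out ...]
280 333 311 300
 273 412 303 325 315 312 300 401 321 299]
233 [386 598 639 680 545 469 300 429 436 445 400 407 394 430 404 434 444 443
 450 432 318 324 318 320 316 331 312 306]
235 [395 410 396 347 441 603 658 611 569 415 315 365 424 386 363 339 332 387
 394 321 312 298 267 246 237 235 260 322]
237 [418 388 448 421 407 413 407 370 472 623 692 609 478 360 306 288 273 262
 230 234 236 235 236 242 244 224 296 577]
[1033 1034 1034 1031 1035 1031 1032 1033  975  971  970  971  971  975
 1030 1029 1032 1029 1031 1032 1036 1036 1038 1039 1046 1042 1045 1045]
[1023 1021 1027 1029 1054 1052 1053  992  988  984  985  982  980  979
  981  984  985  988  986  994 1007 1009 1014 1009 1050 1054 1058 1059]
```

```bash
python3 -m handwheel '[{"dx":0,"dy":0,"dz":0,"yaw":0},{"dx":0,"dy":0,"dz":0,"yaw":0},{"dx":0,"dy":0,"dz":0,"yaw":0},{"dx":0,"dy":0,"dz":0,"yaw":0},{"dx":0,"dy":0,"dz":0,"yaw":0},{"dx":0,"dy":0,"dz":0,"yaw":0},{"dx":0,"dy":0,"dz":0,"yaw":0},{"dx":0,"dy":0,"dz":0,"yaw":0},{"dx":0,"dy":0,"dz":0,"yaw":0},{"dx":0,"dy":0,"dz":0,"yaw":0}]'
sed -i '/^for v in list/,$d' m.py
cat >> m.py <<'E'
d=np.load('side.npz')['d']
# short arm: columns nearer than the background; cap: symmetry of depth
for v in (210,211,212,213,214,215,216): print(v,[int(x) for x in d[v,213:227]])
for v in (224,226,228,230): print(v,[int(x) for x in d[v,213:230]])
im=np.load('side.npz')['im'].astype(int).sum(2)
for v in range(209,223): print(v,im[v,211:229])
E
python3 -c "
from h import *
grab('side');grab('top')"; python3 m.py
```

```text
time: 13.78
tcp_pos: [509.8, 191.8, 115.0]
tool_rot: [-1.553, -2.731, 0.0]
force: [0.3, 0.3, -0.1]
opening: 8.9
grip_force: 41.6
t13.88 tcp [509.8 191.8 115. ] yhead 30.7 tilt 0.0 F [ 0.1 -0.  -1.4] T [ 0.15 -0.    0.02] open 8.8 grip 41.6
top 259 arm lateral at bend 0.91 slope deg -0.02 mean lat 0.89; along end 132.58 -> bend along -2.42 top z near/far [np.float64(115.3684321002117), np.float64(114.69680934741704), np.float64(114.08252092584826)]
 right [ 0.02 -1.    0.02]  px of nominal tip (np.float64(204.66340579308695), np.float64(258.1957363975507))
side 292 arm lateral at bend -0.41 slope deg -3.64 mean lat -6.16; along end 142.30 -> bend along 7.30 top z near/far [np.float64(110.9909137370974), np.float64(111.20726232689327), np.float64(109.74543037709998)]
 right [ 0.86 -0.5  -0.01]  px of nominal tip (np.float64(220.87658372777878), np.float64(216.79978251300312))
210 [1043, 1042, 1040, 1040, 972, 969, 972, 973, 974, 972, 1039, 1038, 1041, 1042]
211 [1036, 1038, 1035, 1033, 977, 969, 975, 972, 975, 973, 1029, 1030, 1031, 1033]
212 [1029, 1030, 1032, 1031, 976, 973, 971, 975
[... 1138 characters left out ...]
14 [307 309 317 309 305 303 265 221 243 240 222 214 219 225 206 221 222 226]
215 [308 298 302 302 285 264 225 212 229 238 226 213 221 213 222 230 212 213]
216 [304 283 265 241 227 234 208 254 251 243 223 230 230 222 228 216 205 222]
217 [245 242 222 213 237 215 223 238 232 234 207 238 220 223 209 217 212 211]
218 [232 228 219 219 222 210 227 212 214 211 211 214 223 215 204 216 204 199]
219 [223 224 223 221 223 204 227 202 195 199 239 221 210 184 190 246 239 303]
220 [224 215 216 215 213 208 241 369 457 468 427 318 445 332 357 330 326 396]
221 [224 215 215 221 192 332 344 458 558 565 497 385 535 499 564 470 392 366]
222 [215 221 215 201 272 443 491 345 350 343 333 402 410 536 553 501 415 387]
```

```bash
python3 -m handwheel '[{"dx":0.0021,"dy":0.005,"dz":0,"yaw":0},{"dx":0,"dy":0,"dz":0.006,"yaw":0},{"dx":0,"dy":0,"dz":0.006,"yaw":0},{"dx":0,"dy":0,"dz":0.004,"yaw":0},{"dx":0,"dy":0,"dz":0.002,"yaw":0},{"dx":0,"dy":0,"dz":0.001,"yaw":0},{"dx":0,"dy":0,"dz":0.001,"yaw":0},{"dx":0,"dy":0,"dz":0.001,"yaw":0},{"dx":0,"dy":0,"dz":0,"yaw":0},{"dx":0,"dy":0,"dz":0,"yaw":0}]'
python3 -c "
from h import *
st()"
python3 -m handwheel '[{"dx":0,"dy":0,"dz":0.001,"yaw":0},{"dx":0,"dy":0,"dz":0,"yaw":0},{"dx":0,"dy":0,"dz":0,"yaw":0},{"dx":0,"dy":0,"dz":0,"yaw":0},{"dx":0,"dy":0,"dz":0,"yaw":0},{"dx":0,"dy":0,"dz":0,"yaw":0},{"dx":0,"dy":0,"dz":0,"yaw":0},{"dx":0,"dy":0,"dz":0,"yaw":0},{"dx":0,"dy":0,"dz":0,"yaw":0},{"dx":0,"dy":0,"dz":0,"yaw":0}]'
python3 -c "
from h import *
st()"
```

```text
time: 14.72
tcp_pos: [511.5, 194.0, 104.6]
tool_rot: [1.553, 2.731, 0.0]
force: [0.8, 0.1, -2.1]
opening: 9.0
grip_force: 41.6
t14.72 tcp [511.5 194.  104.6] yhead 30.7 tilt 0.0 F [ 0.8  0.1 -2.1] T [-0.03  0.07 -0.02] open 9.0 grip 41.6
time: 15.55
tcp_pos: [511.4, 193.9, 104.0]
tool_rot: [1.553, 2.731, -0.0]
force: [-0.5, -0.1, -1.3]
opening: 8.8
grip_force: 41.6
t15.55 tcp [511.4 193.9 104. ] yhead 30.7 tilt 0.0 F [-0.5 -0.1 -1.3] T [ 0.06 -0.   -0.03] open 8.8 grip 41.6
```

```bash
python3 -m handwheel '[{"dx":0,"dy":0,"dz":0.001,"yaw":0},{"dx":0,"dy":0,"dz":0.001,"yaw":0},{"dx":0,"dy":0,"dz":0.001,"yaw":0},{"dx":0,"dy":0,"dz":0,"yaw":0},{"dx":0,"dy":0,"dz":0,"yaw":0},{"dx":0,"dy":0,"dz":0,"yaw":0},{"dx":0,"dy":0,"dz":0,"yaw":0},{"dx":0,"dy":0,"dz":0,"yaw":0},{"dx":0,"dy":0,"dz":0,"yaw":0},{"dx":0,"dy":0,"dz":0,"yaw":0}]'
python3 -c "
from h import *
st()"
```

```text
time: 16.38
tcp_pos: [511.4, 193.9, 102.5]
tool_rot: [1.553, 2.731, 0.0]
force: [-0.6, 0.7, -2.0]
opening: 9.3
grip_force: 41.6
t16.38 tcp [511.4 193.9 102.5] yhead 30.7 tilt 0.0 F [-0.6  0.7 -2. ] T [ 0.03  0.01 -0.03] open 9.3 grip 41.6
```

```bash
python3 -m handwheel '[{"dx":0,"dy":0,"dz":0.001,"yaw":0},{"dx":0,"dy":0,"dz":0.001,"yaw":0},{"dx":0,"dy":0,"dz":0.001,"yaw":0},{"dx":0,"dy":0,"dz":0,"yaw":0},{"dx":0,"dy":0,"dz":0,"yaw":0},{"dx":0,"dy":0,"dz":0,"yaw":0},{"dx":0,"dy":0,"dz":0,"yaw":0},{"dx":0,"dy":0,"dz":0,"yaw":0},{"dx":0,"dy":0,"dz":0,"yaw":0},{"dx":0,"dy":0,"dz":0,"yaw":0}]'
python3 -c "
from h import *
st()"
```

```text
time: 17.22
tcp_pos: [511.6, 194.0, 101.0]
tool_rot: [1.553, 2.73, 0.0]
force: [1.9, 0.3, -1.3]
opening: 8.9
grip_force: 41.6
t17.22 tcp [511.6 194.  101. ] yhead 30.7 tilt 0.0 F [ 1.9  0.3 -1.3] T [ 0.08 -0.22 -0.01] open 8.9 grip 41.6
```

```bash
python3 -m handwheel '[{"dx":0,"dy":0,"dz":0.001,"yaw":0},{"dx":0,"dy":0,"dz":0.001,"yaw":0},{"dx":0,"dy":0,"dz":0,"yaw":0},{"dx":0,"dy":0,"dz":0,"yaw":0},{"dx":0,"dy":0,"dz":0,"yaw":0},{"dx":0,"dy":0,"dz":0,"yaw":0},{"dx":0,"dy":0,"dz":0,"yaw":0},{"dx":0,"dy":0,"dz":0,"yaw":0},{"dx":0,"dy":0,"dz":0,"yaw":0},{"dx":0,"dy":0,"dz":0,"yaw":0}]'
python3 -c "
from h import *
st(); grab('side');grab('top')"; sed -i '/^d=np.load/,$d' m.py
cat >> m.py <<'E'
d=np.load('side.npz')['d']
for v in range(212,230,1): print(v,[int(x) for x in d[v,213:230]])
E
python3 m.py
```

```text
time: 18.05
tcp_pos: [511.6, 194.0, 100.1]
tool_rot: [1.553, 2.73, 0.0]
force: [2.5, 0.4, -0.5]
opening: 8.8
grip_force: 41.7
t18.05 tcp [511.6 194.  100.1] yhead 30.7 tilt 0.0 F [ 2.5  0.4 -0.5] T [ 0.04 -0.35 -0.06] open 8.8 grip 41.7
t18.15 tcp [511.6 194.  100.1] yhead 30.7 tilt 0.0 F [ 2.4  0.7 -0.6] T [ 0.05 -0.41 -0.02] open 8.4 grip 41.7
top 245 arm lateral at bend 1.04 slope deg -0.02 mean lat 1.01; along end 132.39 -> bend along -2.61 top z near/far [np.float64(100.26727693113841), np.float64(99.95337941004388), np.float64(99.59040960643901)]
 right [ 0.02 -1.    0.02]  px of nominal tip (np.float64(204.68523525411436), np.float64(257.5218939148255))
side 283 arm lateral at bend 0.15 slope deg -3.51 mean lat -5.41; along end 142.86 -> bend along 7.86 top z near/far [np.float64(96.15772700625322), np.float64(96.13984595811647), np.float64(95.38173445844066)]
 right [ 0.86 -0.5  -0.01]  px of nominal tip (np.float64(221.6049875907103), np.float64(223.5871646251512))
212 [1031, 974, 976, 972, 968, 971, 971, 967, 963, 967, 968, 1029, 1030, 1034, 1035, 1037, 1039]
213 [1031, 102
[... 950 characters left out ...]
984, 993, 988, 993, 1052, 1050, 1054]
223 [1018, 1020, 989, 987, 985, 987, 985, 985, 983, 984, 991, 982, 986, 985, 1050, 1059, 1065]
224 [1023, 1030, 987, 986, 979, 978, 981, 980, 984, 981, 983, 984, 982, 985, 1065, 1064, 1058]
225 [1031, 1030, 988, 984, 982, 981, 978, 979, 980, 982, 978, 982, 984, 989, 1067, 1061, 1062]
226 [1028, 1033, 988, 979, 980, 981, 983, 980, 981, 983, 982, 983, 983, 985, 1060, 1060, 1058]
227 [1030, 1033, 987, 984, 985, 983, 983, 978, 978, 983, 978, 984, 986, 990, 1016, 1019, 1015]
228 [1049, 1052, 992, 985, 978, 984, 980, 979, 983, 982, 982, 983, 979, 988, 990, 1015, 1013]
229 [1051, 1045, 991, 986, 985, 983, 983, 982, 981, 983, 984, 984, 988, 990, 996, 1008, 1005]
```

```bash
python3 -m handwheel '[{"dx":-0.0007,"dy":0.0012,"dz":0,"yaw":0},{"dx":0,"dy":0,"dz":0,"yaw":0},{"dx":0,"dy":0,"dz":0.001,"yaw":0},{"dx":0,"dy":0,"dz":0.001,"yaw":0},{"dx":0,"dy":0,"dz":0.001,"yaw":0},{"dx":0,"dy":0,"dz":0.001,"yaw":0},{"dx":0,"dy":0,"dz":0,"yaw":0},{"dx":0,"dy":0,"dz":0,"yaw":0},{"dx":0,"dy":0,"dz":0,"yaw":0},{"dx":0,"dy":0,"dz":0,"yaw":0}]'
python3 -c "
from h import *
st()"
```

```text
time: 18.98
tcp_pos: [511.9, 193.9, 97.9]
tool_rot: [-1.553, -2.73, 0.0]
force: [-0.0, 0.5, -2.0]
opening: 8.7
grip_force: 41.6
t18.98 tcp [511.9 193.9  97.9] yhead 30.7 tilt 0.0 F [-0.   0.5 -2. ] T [ 0.1  -0.04 -0.01] open 8.7 grip 41.6
```

```bash
python3 -m handwheel '[{"dx":0,"dy":0,"dz":0.0015,"yaw":0},{"dx":0,"dy":0,"dz":0.0015,"yaw":0},{"dx":0,"dy":0,"dz":0.0015,"yaw":0},{"dx":0,"dy":0,"dz":0.0015,"yaw":0},{"dx":0,"dy":0,"dz":0.0015,"yaw":0},{"dx":0,"dy":0,"dz":0.0015,"yaw":0},{"dx":0,"dy":0,"dz":0,"yaw":0},{"dx":0,"dy":0,"dz":0,"yaw":0},{"dx":0,"dy":0,"dz":0,"yaw":0},{"dx":0,"dy":0,"dz":0,"yaw":0}]'
python3 -c "
from h import *
st()"
```

```text
time: 19.82
tcp_pos: [512.0, 193.9, 93.4]
tool_rot: [-1.553, -2.73, 0.0]
force: [-0.4, 0.6, -1.8]
opening: 8.8
grip_force: 41.6
t19.82 tcp [512.  193.9  93.4] yhead 30.7 tilt 0.0 F [-0.4  0.6 -1.8] T [0.18 0.08 0.  ] open 8.8 grip 41.6
```

```bash
python3 -m handwheel '[{"dx":0,"dy":0,"dz":0.0015,"yaw":0},{"dx":0,"dy":0,"dz":0.0015,"yaw":0},{"dx":0,"dy":0,"dz":0.0015,"yaw":0},{"dx":0,"dy":0,"dz":0.0015,"yaw":0},{"dx":0,"dy":0,"dz":0.0015,"yaw":0},{"dx":0,"dy":0,"dz":0.001,"yaw":0},{"dx":0,"dy":0,"dz":0.001,"yaw":0},{"dx":0,"dy":0,"dz":0.001,"yaw":0},{"dx":0,"dy":0,"dz":0,"yaw":0},{"dx":0,"dy":0,"dz":0,"yaw":0}]'
python3 -c "
from h import *
st()"
```

```text
time: 20.65
tcp_pos: [512.0, 193.9, 88.2]
tool_rot: [-1.553, -2.731, 0.0]
force: [-0.2, 0.9, -1.1]
opening: 9.2
grip_force: 41.7
t20.65 tcp [512.  193.9  88.2] yhead 30.7 tilt 0.0 F [-0.2  0.9 -1.1] T [ 0.18  0.26 -0.  ] open 9.2 grip 41.7
```

```bash
python3 -m handwheel '[{"dx":0,"dy":0,"dz":0.001,"yaw":0},{"dx":0,"dy":0,"dz":0.001,"yaw":0},{"dx":0,"dy":0,"dz":0.001,"yaw":0},{"dx":0,"dy":0,"dz":0,"yaw":0},{"dx":0,"dy":0,"dz":0,"yaw":0},{"dx":0,"dy":0,"dz":0,"yaw":0},{"dx":0,"dy":0,"dz":0,"yaw":0},{"dx":0,"dy":0,"dz":0,"yaw":0},{"dx":0,"dy":0,"dz":0,"yaw":0},{"dx":0,"dy":0,"dz":0,"yaw":0}]'
python3 -c "
from h import *
st()"
```

```text
time: 21.48
tcp_pos: [512.0, 194.0, 86.7]
tool_rot: [-1.553, -2.731, 0.0]
force: [-0.6, 1.4, -0.9]
opening: 8.9
grip_force: 41.7
t21.48 tcp [512.  194.   86.7] yhead 30.7 tilt 0.0 F [-0.6  1.4 -0.9] T [ 0.23  0.31 -0.01] open 8.9 grip 41.7
```

```bash
python3 -m handwheel '[{"dx":0,"dy":0,"dz":0.001,"yaw":0},{"dx":0,"dy":0,"dz":0.001,"yaw":0},{"dx":0,"dy":0,"dz":0.001,"yaw":0},{"dx":0,"dy":0,"dz":0,"yaw":0},{"dx":0,"dy":0,"dz":0,"yaw":0},{"dx":0,"dy":0,"dz":0,"yaw":0},{"dx":0,"dy":0,"dz":0,"yaw":0},{"dx":0,"dy":0,"dz":0,"yaw":0},{"dx":0,"dy":0,"dz":0,"yaw":0},{"dx":0,"dy":0,"dz":0,"yaw":0}]'
python3 -c "
from h import *
st(); grab('top'); grab('side')"; python3 m.py | head -4
```

```text
time: 22.32
tcp_pos: [512.2, 194.0, 86.4]
tool_rot: [1.553, 2.73, 0.001]
force: [-4.4, -0.5, 8.0]
opening: 8.3
grip_force: 42.7
t22.32 tcp [512.2 194.   86.4] yhead 30.7 tilt 0.0 F [-4.4 -0.5  8. ] T [-0.    0.88 -0.04] open 8.3 grip 42.7
t22.42 tcp [512.2 194.   86.4] yhead 30.7 tilt 0.0 F [-2.7 -0.5  8. ] T [ 0.05  0.83 -0.01] open 9.2 grip 42.7
top 242 arm lateral at bend 1.21 slope deg -0.39 mean lat 0.62; along end 132.53 -> bend along -2.47 top z near/far [np.float64(86.5768489044398), np.float64(86.10912307375058), np.float64(85.64904985616405)]
 right [ 0.02 -1.    0.02]  px of nominal tip (np.float64(205.65487810122795), np.float64(257.40860334914356))
side 279 arm lateral at bend -0.22 slope deg -3.91 mean lat -6.38; along end 141.56 -> bend along 6.56 top z near/far [np.float64(82.59350028471084), np.float64(82.02499345799525), np.float64(81.11317877299138)]
```

```bash
python3 -m handwheel '[{"dx":0,"dy":0,"dz":-0.0018,"yaw":0},{"dx":0,"dy":0,"dz":0,"yaw":0},{"dx":0,"dy":0,"dz":0,"yaw":0},{"dx":0,"dy":0,"dz":0,"yaw":0.05},{"dx":0,"dy":0,"dz":0,"yaw":0.05},{"dx":0,"dy":0,"dz":0,"yaw":0.05},{"dx":0,"dy":0,"dz":0,"yaw":0},{"dx":0,"dy":0,"dz":0,"yaw":0},{"dx":0,"dy":0,"dz":0,"yaw":0},{"dx":0,"dy":0,"dz":0,"yaw":0}]' -1 70
python3 -c "
from h import *
st()"
```

```text
time: 23.25
tcp_pos: [512.1, 193.9, 86.5]
tool_rot: [1.711, 2.635, 0.0]
force: [-3.0, -0.6, 5.2]
opening: 7.8
grip_force: 69.2
t23.25 tcp [512.1 193.9  86.5] yhead 24.0 tilt 0.0 F [-3.  -0.6  5.2] T [0.07 0.72 0.04] open 7.8 grip 69.2
```

```bash
python3 -m handwheel '[{"dx":0.0004,"dy":-0.0009,"dz":-0.001,"yaw":0},{"dx":0,"dy":0,"dz":0,"yaw":0.05},{"dx":0,"dy":0,"dz":0,"yaw":0.05},{"dx":0,"dy":0,"dz":0,"yaw":0.05},{"dx":0,"dy":0,"dz":0,"yaw":0.05},{"dx":0,"dy":0,"dz":0,"yaw":0.05},{"dx":0,"dy":0,"dz":0,"yaw":0},{"dx":0,"dy":0,"dz":0,"yaw":0},{"dx":0,"dy":0,"dz":0,"yaw":0},{"dx":0,"dy":0,"dz":0,"yaw":0}]'
python3 -c "
from h import *
s,_,_=st(); print(sorted(s))"
```

```text
time: 24.08
tcp_pos: [511.5, 193.8, 86.6]
tool_rot: [1.961, 2.455, -0.001]
force: [-2.4, -1.2, 3.3]
opening: 7.9
grip_force: 69.2
t24.08 tcp [511.5 193.8  86.6] yhead 12.8 tilt 0.0 F [-2.4 -1.2  3.3] T [-0.01  0.57  0.25] open 7.9 grip 69.2
['force', 'grip_force', 'joint_positions', 'joint_torque', 'joint_velocities', 'opening', 'tcp_pos', 'time', 'tool_rot', 'torque']
```

```bash
python3 -m handwheel '[{"dx":-0.0005,"dy":-0.0014,"dz":-0.0008,"yaw":0},{"dx":0,"dy":0,"dz":0,"yaw":0.05},{"dx":0,"dy":0,"dz":0,"yaw":0.05},{"dx":0,"dy":0,"dz":0,"yaw":0.05},{"dx":0,"dy":0,"dz":0,"yaw":0.05},{"dx":0,"dy":0,"dz":0,"yaw":0.05},{"dx":0,"dy":0,"dz":0,"yaw":0.05},{"dx":0,"dy":0,"dz":0,"yaw":0},{"dx":0,"dy":0,"dz":0,"yaw":0},{"dx":0,"dy":0,"dz":0,"yaw":0}]'
python3 -c "
from h import *
s,_,_=st()"
```

```text
time: 24.92
tcp_pos: [511.1, 193.7, 86.7]
tool_rot: [-2.235, -2.207, -0.0]
force: [-0.3, 1.1, -3.1]
opening: 7.6
grip_force: 68.9
t24.92 tcp [511.1 193.7  86.7] yhead -0.7 tilt 0.0 F [-0.3  1.1 -3.1] T [0.38 0.16 0.28] open 7.6 grip 68.9
```

```bash
python3 -m handwheel '[{"dx":0,"dy":0,"dz":0.0006,"yaw":0.05},{"dx":0,"dy":0,"dz":0,"yaw":0.05},{"dx":0,"dy":0,"dz":0,"yaw":0.05},{"dx":0,"dy":0,"dz":0,"yaw":0.05},{"dx":0,"dy":0,"dz":0,"yaw":0.05},{"dx":0,"dy":0,"dz":0,"yaw":0.05},{"dx":0,"dy":0,"dz":0,"yaw":0},{"dx":0,"dy":0,"dz":0,"yaw":0},{"dx":0,"dy":0,"dz":0,"yaw":0},{"dx":0,"dy":0,"dz":0,"yaw":0}]'
python3 -c "
from h import *
s,_,_=st()"
```

```text
time: 25.75
tcp_pos: [510.8, 193.7, 86.7]
tool_rot: [-2.479, -1.929, 0.0]
force: [-2.2, 2.4, -2.1]
opening: 8.1
grip_force: 69.1
t25.75 tcp [510.8 193.7  86.7] yhead -14.2 tilt 0.0 F [-2.2  2.4 -2.1] T [0.59 0.51 0.33] open 8.1 grip 69.1
```

```bash
python3 -m handwheel '[{"dx":0.0009,"dy":-0.0013,"dz":0,"yaw":0.05},{"dx":0,"dy":0,"dz":0,"yaw":0.05},{"dx":0,"dy":0,"dz":0,"yaw":0.05},{"dx":0,"dy":0,"dz":0,"yaw":0.05},{"dx":0,"dy":0,"dz":0,"yaw":0.05},{"dx":0,"dy":0,"dz":0,"yaw":0},{"dx":0,"dy":0,"dz":0,"yaw":0},{"dx":0,"dy":0,"dz":0,"yaw":0},{"dx":0,"dy":0,"dz":0,"yaw":0},{"dx":0,"dy":0,"dz":0,"yaw":0}]'
python3 -c "
from h import *
s,_,_=st()"
```

```text
time: 26.58
tcp_pos: [510.5, 194.0, 86.7]
tool_rot: [2.657, 1.676, -0.0]
force: [-1.0, -0.3, -1.9]
opening: 8.1
grip_force: 69.1
t26.58 tcp [510.5 194.   86.7] yhead -25.5 tilt 0.0 F [-1.  -0.3 -1.9] T [0.18 0.31 0.34] open 8.1 grip 69.1
```

```bash
python3 -m handwheel '[{"dx":0.0002,"dy":-0.0006,"dz":0,"yaw":0.04},{"dx":0,"dy":0,"dz":0,"yaw":0.04},{"dx":0,"dy":0,"dz":0,"yaw":0.04},{"dx":0,"dy":0,"dz":0,"yaw":0.04},{"dx":0,"dy":0,"dz":0,"yaw":0.04},{"dx":0,"dy":0,"dz":0,"yaw":0},{"dx":0,"dy":0,"dz":0,"yaw":0},{"dx":0,"dy":0,"dz":0,"yaw":0},{"dx":0,"dy":0,"dz":0,"yaw":0},{"dx":0,"dy":0,"dz":0,"yaw":0}]'
python3 -c "
from h import *
s,_,_=st()"
```

```text
time: 27.42
tcp_pos: [510.3, 194.2, 86.7]
tool_rot: [2.78, 1.462, -0.0]
force: [-1.3, -0.5, -1.5]
opening: 8.2
grip_force: 69.1
t27.42 tcp [510.3 194.2  86.7] yhead -34.5 tilt 0.0 F [-1.3 -0.5 -1.5] T [-0.04  0.27  0.41] open 8.2 grip 69.1
```

```bash
python3 -m handwheel '[{"dx":0,"dy":-0.0006,"dz":0,"yaw":0.04},{"dx":0,"dy":0,"dz":0,"yaw":0.04},{"dx":0,"dy":0,"dz":0,"yaw":0.04},{"dx":0,"dy":0,"dz":0,"yaw":0},{"dx":0,"dy":0,"dz":0,"yaw":0},{"dx":0,"dy":0,"dz":0,"yaw":0},{"dx":0,"dy":0,"dz":0,"yaw":0},{"dx":0,"dy":0,"dz":0,"yaw":0},{"dx":0,"dy":0,"dz":0,"yaw":0},{"dx":0,"dy":0,"dz":0,"yaw":0}]'
python3 -c "
from h import *
s,_,_=st()"
```

```text
time: 28.25
tcp_pos: [510.1, 194.3, 86.7]
tool_rot: [2.846, 1.33, -0.0]
force: [0.2, -1.0, -3.4]
opening: 8.5
grip_force: 69.0
t28.25 tcp [510.1 194.3  86.7] yhead -39.9 tilt 0.0 F [ 0.2 -1.  -3.4] T [-0.24  0.07  0.38] open 8.5 grip 69.0
```

```bash
python3 -m handwheel '[{"dx":-0.0002,"dy":0.0,"dz":0.0006,"yaw":0.04},{"dx":0,"dy":0,"dz":0,"yaw":0.04},{"dx":0,"dy":0,"dz":0,"yaw":0.04},{"dx":0,"dy":0,"dz":0,"yaw":0},{"dx":0,"dy":0,"dz":0,"yaw":0},{"dx":0,"dy":0,"dz":0,"yaw":0},{"dx":0,"dy":0,"dz":0,"yaw":0},{"dx":0,"dy":0,"dz":0,"yaw":0},{"dx":0,"dy":0,"dz":0,"yaw":0},{"dx":0,"dy":0,"dz":0,"yaw":0}]'
python3 -c "
from h import *
grab('top');grab('side')"; python3 m.py|head -2
```

```text
time: 29.08
tcp_pos: [510.0, 194.5, 86.6]
tool_rot: [-2.906, -1.194, -0.0]
force: [-2.1, -1.7, 1.4]
opening: 8.0
grip_force: 70.4
t29.18 tcp [510.  194.5  86.6] yhead -45.3 tilt 0.0 F [-1.3 -1.2  1.7] T [-0.26  0.43  0.55] open 8.3 grip 70.5
top 258 arm lateral at bend -1.50 slope deg 2.87 mean lat 2.76; along end 132.30 -> bend along -2.70 top z near/far [np.float64(86.8259371210197), np.float64(86.57477842741919), np.float64(86.27311244981078)]
```

```bash
python3 -m handwheel '[{"dx":-0.0004,"dy":-0.0004,"dz":-0.0006,"yaw":0.04},{"dx":0,"dy":0,"dz":0,"yaw":0.04},{"dx":0,"dy":0,"dz":0,"yaw":0},{"dx":0,"dy":0,"dz":0,"yaw":0},{"dx":0,"dy":0,"dz":0,"yaw":0},{"dx":0,"dy":0,"dz":0,"yaw":0},{"dx":0,"dy":0,"dz":0,"yaw":0},{"dx":0,"dy":0,"dz":0,"yaw":0},{"dx":0,"dy":0,"dz":0,"yaw":0},{"dx":0,"dy":0,"dz":0,"yaw":0}]'
python3 -c "
from h import *
grab('top');grab('side')"; python3 m.py|head -2
```

```text
time: 30.02
tcp_pos: [509.7, 194.7, 86.7]
tool_rot: [-2.941, -1.102, -0.0]
force: [-0.3, 1.2, -1.6]
opening: 7.9
grip_force: 72.1
t30.12 tcp [509.7 194.7  86.7] yhead -48.9 tilt 0.0 F [-1.   0.8 -1.7] T [0.36 0.32 0.59] open 7.8 grip 72.1
top 258 arm lateral at bend -1.59 slope deg 5.62 mean lat 6.79; along end 132.07 -> bend along -2.93 top z near/far [np.float64(86.45180141519936), np.float64(85.59670063911548), np.float64(85.4029546739439)]
```

```bash
python3 -m handwheel '[{"dx":0,"dy":0,"dz":0,"yaw":0},{"dx":0,"dy":0,"dz":0,"yaw":0},{"dx":0,"dy":0,"dz":0,"yaw":0},{"dx":0,"dy":0,"dz":0,"yaw":0.03},{"dx":0,"dy":0,"dz":0,"yaw":0.03},{"dx":0,"dy":0,"dz":0,"yaw":0.03},{"dx":0,"dy":0,"dz":0,"yaw":0},{"dx":0,"dy":0,"dz":0,"yaw":0},{"dx":0,"dy":0,"dz":0,"yaw":0},{"dx":0,"dy":0,"dz":0,"yaw":0}]' -1 110
python3 -c "
from h import *
grab('top');grab('side')"; python3 m.py|head -2
```

```text
time: 30.95
tcp_pos: [509.6, 194.7, 86.8]
tool_rot: [-2.978, -0.998, 0.0]
force: [-2.3, 3.6, -0.6]
opening: 7.0
grip_force: 110.7
t31.05 tcp [509.6 194.7  86.8] yhead -53.0 tilt 0.0 F [-1.8  3.3 -0.6] T [0.98 0.6  0.97] open 7.3 grip 110.7
top 227 arm lateral at bend -0.82 slope deg 5.99 mean lat 7.76; along end 131.91 -> bend along -3.09 top z near/far [np.float64(86.47384424400013), np.float64(85.74303914016414), np.float64(85.80422260779736)]
```

```bash
python3 -m handwheel '[{"dx":0.0002,"dy":-0.0016,"dz":0,"yaw":0},{"dx":0,"dy":0,"dz":0,"yaw":0.02},{"dx":0,"dy":0,"dz":0,"yaw":0.02},{"dx":0,"dy":0,"dz":0,"yaw":0},{"dx":0,"dy":0,"dz":0,"yaw":0},{"dx":0,"dy":0,"dz":0,"yaw":0},{"dx":0,"dy":0,"dz":0,"yaw":0},{"dx":0,"dy":0,"dz":0,"yaw":0},{"dx":0,"dy":0,"dz":0,"yaw":0},{"dx":0,"dy":0,"dz":0,"yaw":0}]'
python3 -c "
from h import *
grab('top');grab('side')"; python3 m.py|head -2
```

```text
time: 31.88
tcp_pos: [509.4, 195.0, 86.8]
tool_rot: [2.994, 0.95, 0.0]
force: [0.2, 0.1, -0.7]
opening: 7.2
grip_force: 112.2
t31.98 tcp [509.4 195.   86.8] yhead -54.8 tilt 0.0 F [-0.1  1.4 -1.1] T [0.32 0.27 1.03] open 6.8 grip 112.2
top 209 arm lateral at bend -0.01 slope deg 6.04 mean lat 8.37; along end 131.98 -> bend along -3.02 top z near/far [np.float64(86.16874990776861), np.float64(85.75915212254515), np.float64(85.35963403209037)]
```

```bash
sed -i 's/abs(w)<15/abs(w)<32/' m.py; python3 m.py|head -2
```

```text
t31.98 tcp [509.4 195.   86.8] yhead -54.8 tilt 0.0 F [-0.1  1.4 -1.1] T [0.32 0.27 1.03] open 6.8 grip 112.2
top 259 arm lateral at bend -2.26 slope deg 8.13 mean lat 10.05; along end 131.98 -> bend along -3.02 top z near/far [np.float64(86.16874990776861), np.float64(85.64634468628628), np.float64(85.327302902112)]
```

```bash
python3 -m handwheel '[{"dx":0,"dy":0,"dz":0,"yaw":-0.03},{"dx":0,"dy":0,"dz":0,"yaw":-0.03},{"dx":0,"dy":0,"dz":0,"yaw":-0.02},{"dx":0,"dy":0,"dz":0,"yaw":0},{"dx":0,"dy":0,"dz":0,"yaw":0},{"dx":0,"dy":0,"dz":0,"yaw":0},{"dx":0,"dy":0,"dz":0,"yaw":0},{"dx":0,"dy":0,"dz":0,"yaw":0},{"dx":0,"dy":0,"dz":0,"yaw":0},{"dx":0,"dy":0,"dz":0,"yaw":0}]' -1 25
python3 -c "
from h import *
st()"
```

```text
time: 32.82
tcp_pos: [509.5, 195.0, 86.8]
tool_rot: [2.962, 1.044, 0.0]
force: [1.6, -1.1, -1.6]
opening: 7.7
grip_force: 109.0
t32.82 tcp [509.5 195.   86.8] yhead -51.2 tilt 0.0 F [ 1.6 -1.1 -1.6] T [-0.2  -0.13  0.73] open 7.7 grip 109.0
```

```bash
python3 -m handwheel '[{"dx":0,"dy":0,"dz":0,"yaw":-0.03},{"dx":0,"dy":0,"dz":0,"yaw":-0.03},{"dx":0,"dy":0,"dz":0,"yaw":-0.03},{"dx":0,"dy":0,"dz":0,"yaw":-0.03},{"dx":0,"dy":0,"dz":0,"yaw":0},{"dx":0,"dy":0,"dz":0,"yaw":0},{"dx":0,"dy":0,"dz":0,"yaw":0},{"dx":0,"dy":0,"dz":0,"yaw":0},{"dx":0,"dy":0,"dz":0,"yaw":0},{"dx":0,"dy":0,"dz":0,"yaw":0}]'
python3 -c "
from h import *
st()"
python3 -m handwheel '[{"dx":0,"dy":0,"dz":0,"yaw":0},{"dx":0,"dy":0,"dz":0,"yaw":0},{"dx":0,"dy":0,"dz":0,"yaw":0},{"dx":0,"dy":0,"dz":0,"yaw":0},{"dx":0,"dy":0,"dz":0,"yaw":0},{"dx":0,"dy":0,"dz":0,"yaw":0},{"dx":0,"dy":0,"dz":0,"yaw":0},{"dx":0,"dy":0,"dz":0,"yaw":0},{"dx":0,"dy":0,"dz":0,"yaw":0},{"dx":0,"dy":0,"dz":0,"yaw":0}]' -0.4
python3 -c "
from h import *
st();grab('top');grab('side')"; python3 m.py|head -4
```

```text
time: 33.65
tcp_pos: [509.5, 194.9, 86.8]
tool_rot: [2.91, 1.182, 0.0]
force: [3.3, -3.8, -0.6]
opening: 7.0
grip_force: 106.7
t33.65 tcp [509.5 194.9  86.8] yhead -45.8 tilt 0.0 F [ 3.3 -3.8 -0.6] T [-0.77 -0.61  0.38] open 7.0 grip 106.7
time: 34.48
tcp_pos: [509.2, 195.2, 86.7]
tool_rot: [-2.91, -1.183, 0.0]
force: [-1.0, 1.2, 0.1]
opening: 26.0
grip_force: 0.0
t34.48 tcp [509.2 195.2  86.7] yhead -45.8 tilt 0.0 F [-1.   1.2  0.1] T [-0.05  0.01 -0.09] open 26.0 grip 0.0
t34.58 tcp [509.3 195.1  86.8] yhead -45.8 tilt 0.0 F [ 0.6 -0.2 -0.1] T [-0.    0.03 -0.04] open 25.5 grip 0.0
top 248 arm lateral at bend -0.13 slope deg 12.74 mean lat 19.17; along end 131.58 -> bend along -3.42 top z near/far [np.float64(80.73740208822608), np.float64(76.85925083550175), np.float64(75.60415846455851)]
 right [ 0.02 -1.    0.02]  px of nominal tip (np.float64(204.99929909724148), np.float64(258.7856233284934))
side 187 arm lateral at bend 1.25 slope deg 14.18 mean lat 27.36; along end 164.41 -> bend along 29.41 top z near/far [np.float64(78.19715846621514), np.float64(75.65742199553645), np.float64(73.42355955351826)]
```

```bash
python3 -m handwheel '[{"dx":0,"dy":0,"dz":-0.01,"yaw":0},{"dx":0,"dy":0,"dz":-0.02,"yaw":0},{"dx":0,"dy":0,"dz":-0.03,"yaw":0},{"dx":0,"dy":0,"dz":-0.04,"yaw":0},{"dx":0,"dy":0,"dz":-0.05,"yaw":0},{"dx":0,"dy":0,"dz":-0.05,"yaw":0},{"dx":0,"dy":0,"dz":-0.05,"yaw":0},{"dx":0,"dy":0,"dz":0,"yaw":0},{"dx":0,"dy":0,"dz":0,"yaw":0},{"dx":0,"dy":0,"dz":0,"yaw":0}]'
python3 - <<'E'
from h import *
st(); grab('top');grab('side')
a=np.load('side.npz')['im'][165:265,165:325]; b=np.load('top.npz')['im'][205:305,160:320]
cv2.imwrite('pics/f.png',cv2.resize(np.vstack([a,b]),None,fx=3,fy=3,interpolation=cv2.INTER_CUBIC)[:,:,::-1])
P=cloud('side'); m=(abs(P[...,2]-52)<4)&(np.hypot(P[...,0]-510,P[...,1]-192)<18)
d=np.load('side.npz')['d']
for v in (224,226): print([int(x) for x in d[v,212:230]])
E
```

```text
time: 35.42
tcp_pos: [509.1, 195.1, 212.0]
tool_rot: [2.91, 1.183, 0.001]
force: [-0.7, -1.0, -0.4]
opening: 25.5
grip_force: 0.0
t35.42 tcp [509.1 195.1 212. ] yhead -45.8 tilt 0.0 F [-0.7 -1.  -0.4] T [-0.06 -0.   -0.  ] open 25.5 grip 0.0
[915, 909, 909, 913, 915, 919, 981, 980, 982, 982, 980, 981, 985, 985, 985, 1065, 1068, 1060]
[903, 897, 905, 909, 910, 980, 983, 980, 981, 981, 978, 983, 983, 985, 983, 1059, 1061, 1061]
```

View pics/f.png

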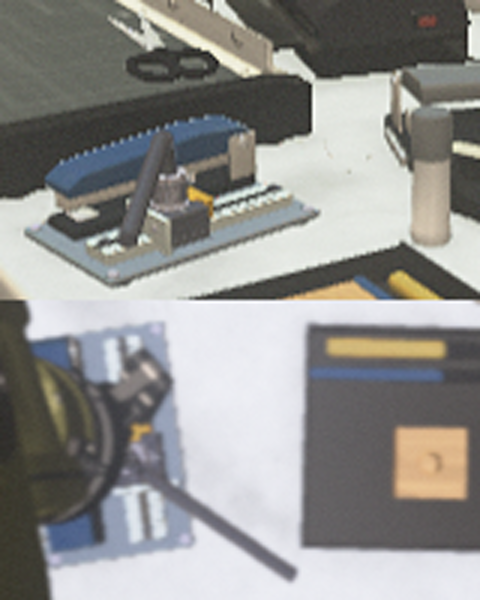

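The last picture shows the key sitting in the screw: the bend is over the cap at about (220,212) in the side view and the long arm droops slightly. The stop, glue stick and tray items haven't moved, and the gripper is clear.

```bash
python3 -c "
from workcell import env
print(env.sign_off())"
```

```text
the job is handed in; nothing more can be done
None
```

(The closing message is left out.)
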